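Try the new roller catch of the dye cupboard with its door loaded

TASK

A new roller catch has just been screwed into the small wooden dye cupboard, set by eye, and it wants trying with the door loaded as in use. Stand the brown dye bottle from the bench upright in the free place of the rack on the inside of the open door, then push the door shut without slamming it until it snaps home in the catch; stop there, do not force it on, and take your hand off so that it is seen to stay shut by itself. Then pull it by its handle through the catch again and leave it wide open with the bottle still standing in its place, and leave the other things on the bench where they lie.

Things in the scene. Friction and masses are not known exactly. Their poses are not given: they have to be found in the camera images.
- door (a joint): hinge angle, rad: 0 with the door parallel to the cupboard's front, growing to 1.5 (its stop) as it swings out towards the robot; the door's yaw is the cupboard's minus this. Hung out of plumb, it swings slowly open (1 N at the handle) unless held. Where it snaps home is not known: the catch was set by eye, so the shut door rests anywhere from 0 to 0.085 rad (0 to 18 mm at the handle)
- strike: dark steel strike inside the door, behind the handle: round head between sprung rollers. It meets them 13 mm (at the handle) before home; the push rises to 9 or 10 N, fades 3 mm before home, where the catch draws the door in, then rises steeply on the stop. Pulling out takes 5 to 6 N. At rest shut it bears 22 N in all; further push adds. Origin on the inner face, 213 mm from the hinge line, 135 mm up
- door_handle (a point): grip point on the handle, a round upright steel bar 9 mm thick outside the door near its free edge, from 82 to 165 mm above the bench (this point: 150 mm), joined to the door at both ends, 30 mm clear of it. Door frame: origin on the hinge line, x square to the door from outside to inside, y along it towards the hinge, z up (also this point's axes); there it is at x = -51, y = -213 mm
- door_hinge (a point): point on the upright hinge line at the cupboard's front left edge, 150 mm above the bench; it does not move with the door; axes as the cupboard's. The door is 246 mm wide from here; in the door's frame its inner face is at x = 0 and its outer face at x = -16 mm; it reaches from 28 to 176 mm above the bench
- rack_place (a point): centre of the floor of the free place in the rack on the door's inner face, 79 mm above the bench, at x = 23, y = -136 mm in the door's frame, whose axes it shares. 46 mm along the door by 46 mm deep: 4 mm partitions 22 mm high at the sides, the door behind, thin rails 12 and 30 mm up in front. A fixed bottle of the same kind stands in the other place, 76 mm nearer the hinge
- cupboard: small fixed wooden cupboard, 250 mm wide, 170 deep, 190 high; origin at the centre of its underside, x from its front (towards the robot) to its back, y to its left, z up. The hinge line is at x = -85, y = +123 mm; the 12 mm top board reaches over the shut door to x = -105 mm. The two white rollers of the catch sit one above the other inside its right wall, 135 mm up
- dye_bottle: loose brown dye bottle with a black cap and a paper label, round, 38 mm across and 95 mm high, about 90 g; origin at the centre of its foot, z up along it. Its body is straight up to 60 mm, the shoulder tapers up to 80 mm, the cap above is 22 mm across
- thread_cone: bystander: orange thread cone, 62 mm across, 98 mm high, standing; origin at the centre of its foot
- beeswax: bystander: flat yellow round of beeswax, 48 mm across, 16 mm high; origin at the centre of its underside
- bone_folder: bystander: white bone folder lying flat, 17 x 141 x 13 mm, long along its y; origin at the centre of its underside
- awl: bystander: awl with a wooden handle lying flat, 27 x 135 x 20 mm, long along its y; origin at the centre of its underside
- edge_slicker: bystander: brown wooden edge slicker lying flat, 22 x 101 x 16 mm, long along its y; origin at the centre of its underside
Mind the look-alikes: they are no part of the job. Leave any orange or red look-alike of the dye_bottle alone.

How it is judged:
By the outcome, as a careful person would: the job done as asked, in the order asked, and still so for the second after the job is handed in, with the robot touching nothing.
It also fails if it takes over 72 s, if anything falls off the work surface, if the arm or the gripper's body presses on something with over 40 N, if the wrist force passes 120 N, or if a joint passes its speed limit or range.

ROBOT

A 6-joint arm with a two-finger parallel gripper is mounted at the origin on a cart in front of the work surface, level with it; the furniture and walls round the work are solid. World frame = base frame: x ahead of the robot, y to its left, z up, the work surface at z = 0. Lengths are in mm, angles in rad, forces in N, time in s.
With the tool pointing down it reaches from about 275 to 1000 mm from the base axis. Payload 8.4 kg.
Tool frame: the origin (TCP) lies at the very end of the fingers, on their centre line; the grasp point (between the pads) lies 19 mm behind it (r.pinch_z is the distance from the TCP to the grasp point, in mm); z points along the fingers, y is the line along which they close (so a half turn about z gives the same grasp; the last joint's range is limited). The gripper opens to 85 mm and grips with 20 to 120 N. Pads are 22 mm wide; open, the fingers measure 114 mm over their backs; the gripper's body (76 mm by 85 mm) begins 54 mm behind the grasp point. The pads swing forward as they close: fully open they stand 13 mm farther back than shut.
Start: joints at [1.195, 0.353, 1.633, -0, 1.155, -0.002], TCP at [228.221, 581.845, 231.281] pointing down, gripper open.
Joint ranges: [-2.63, 2.63], [-0.92, 2.1], [0.06, 2.66], [-1.3, 4.44], [0, 2.69], [-3.02, 3.02]. Speed limits (rad/s): [2.22, 2.22, 2.79, 3.14, 3.14, 3.14].

INTERFACE

Orientations are given as [roll, pitch, yaw] about the fixed x, y, z axes, in that order (R = Rz(yaw) Ry(pitch) Rx(roll)).
In Python, from rig import r gives the robot as it stands.
- The arm moves only by the tool carry_out, never from a script. Its argument "series" is a list of rows, each a list of 7 numbers: the turn, a rotation vector about the tool's x, y, z as a fraction of full scale, then the shift along the tool's x, y, z as a fraction of full scale, then the gripper command: -1 is fully open, 1 is shut, values between are in proportion. A call has 1 to 8 rows; each row is the pose to reach, as a shift and turn from the pose commanded when the call began, along the tool's axes at that moment, turning the shorter way round; what a row does not reach only later rows make up. Full scale, the value 1, is 0.25 m for a shift and pi rad for a turn. A row lasts 1/8 s, in which the tool goes at most 62.5 mm and 10.7 degrees, less where a joint would pass 70% of its speed; a pose out of reach is approached as far as the arm can. A call with a number of a shift or a turn outside -1 to 1 is refused whole. A call with a gripper value outside its range is refused whole. The fingers move at their own pace and stop on an object; "force" is the grip in N (left out, the last holds). Time passes only in rows, so rows that repeat a pose let the fingers close. It gives the time, the measured TCP pose, the force, the opening and the grip force at its end, in the units of the state.
- r.sense(): the state, without advancing time (a new reading comes with each control period).
- r.grab_frame(name): name is "scene" or "top" or "wrist"; returns the picture (384x512x3 uint8, red, green, blue); there is no depth.
- r.get_calibration(name): a dict with "K" (3x3 intrinsics, pixels), "distortion" ([k1, k2, p1, p2, k3] as OpenCV has them; the pictures are not rectified), "pose" (4x4, takes a point from camera to world coordinates). Camera axes: x right, y up, looking along -z (the intrinsics and any distortion apply to the point x, -y, -z); pixel columns grow to the right and rows downward; lengths in mm; the calibration is good to about 2 mm. A picture is of the moment at which its call begins: read the wrist's pose just before it. get_calibration takes no time and is no camera call; for the wrist camera it gives the pose at the moment of the call.
- r.sign_off(): hands the job in; it is judged then, once.
Trained networks look in the newest picture that a camera, given by its name, has taken for a name from the list of things; names that differ only in an ending like _2 or _b are one class to them, and where a whole thing is asked for, a point or a joint stands for the part that bears it (a point fixed in the world has none). Each returns a list of dicts, best first, with "score" (0 to 1); they miss things now and then, are a little off and sometimes report something else, mostly with a low value. They report only what shows in the picture. A call takes as long as a camera call. They do not tell look-alikes from the thing itself.
- r.silhouettes(camera, label): "region" (384x512 bool, what is visible of it) and "position" ([row, column] in pixels, amid what is visible of it).
The state is a dict: "clock": time; "qpos": joint angles; "qvel": joint speeds; "joint_efforts": joint torques, N m; "eef_pos": TCP position; "tcp_rot": TCP orientation; "contact_force": force on the tool from outside, world axes, zero at the start; "wrist_torque": the same for the moment, N m; "opening": opening from 0.0 (shut) to 1.0 (fully open); "grasp_force": force on a finger pad.
Only numpy, scipy, OpenCV 4.12 (cv2) and the standard library are available. Lean on these libraries where they do the work, as an engineer would, in place of code of your own. Each camera call takes 0.05 s, during which the arm holds its last target. There are 200 camera calls.

## Working session

There is one attempt and no reset: what is moved stays moved. The work goes in short steps, Python scripts to look and compute and a tool call to move; the robot and the scene stay as the last step left them, time stands still between calls to the robot, and variables do not carry over. Pictures are saved under pics/ and viewed, at most 10 in all, crops included, and the job is handed in when it is done.

Besides the shell and the picture viewer there is one more tool, called after "Call:" as a command line: name --pt "numbers of a row" for each row, then --argument value for the rest. carry_out: Moves the arm, as the interface text tells. Its arguments: {"type":"object","properties":{"series":{"type":"array"},"force":{"type":"number"}},"required":["series"]}

```bash
mkdir -p pics; ls
python3 - <<'E'
from rig import r
import cv2,numpy as np
s=r.sense(); print({k:np.round(v,3).tolist() for k,v in s.items()}, r.pinch_z)
ims=[]
for c in ("scene","top"):
    im=r.grab_frame(c); cv2.imwrite(f"pics/{c}0.png",im[...,::-1]); ims.append(im)
    cal=r.get_calibration(c); print(c,np.round(cal["K"],1).tolist(),np.round(cal["distortion"],4),np.round(cal["pose"],3).tolist())
    for n in ("dye_bottle","door_handle","cupboard","door","rack_place","strike","thread_cone"):
        print(n,[(round(float(d["score"]),2),np.round(d["position"]).tolist(),int(d["region"].sum())) for d in r.silhouettes(c,n)][:4])
cv2.imwrite("pics/both.png",np.vstack(ims)[...,::-1][:, :])
E
```

```text
pics
{'clock': 0.0, 'qpos': [1.195, 0.354, 1.634, 0.0, 1.155, -0.002], 'qvel': [0.0, 0.0, 0.001, -0.0, 0.002, 0.0], 'joint_efforts': [-0.0, -60.526, -34.207, -0.0, 0.01, -0.0], 'eef_pos': [228.025, 581.396, 230.558], 'tcp_rot': [-3.14, -0.0, 2.768], 'contact_force': [0.231, 0.82, -0.539], 'wrist_torque': [-0.032, -0.042, -0.002], 'grasp_force': 0.0, 'opening': 1.002} 18.700000000000003
scene [[453.5, 0.0, 252.2], [0.0, 453.5, 185.9], [0.0, 0.0, 1.0]] [-0.0581  0.      0.      0.      0.    ] [[0.686, 0.374, -0.624, -337.593], [-0.727, 0.326, -0.604, -888.17], [-0.022, 0.868, 0.496, 804.09], [0.0, 0.0, 0.0, 1.0]]
dye_bottle [(0.77, [226.0, 278.0], 356), (0.7, [234.0, 302.0], 376), (0.63, [216.0, 257.0], 300)]
door_handle [(0.62, [170.0, 177.0], 2593)]
cupboard [(0.68, [170.0, 176.0], 2590), (0.56, [165.0, 233.0], 8165)]
door [(0.68, [171.0, 178.0], 2582), (0.54, [227.0, 329.0], 216)]
rack_place [(0.71, [169.0, 176.0], 2610), (0.68, [252.0, 340.0], 671), (0.57, [230.0, 278.0], 346)]
strike [(0.56, [172.0, 161.0], 47)]
thread_cone [(0.63, [246.0, 339.0], 671)]
top [[396.9, 0.0, 259.5], [0.0, 396.9, 196.3], [0.0, 0.0, 1.0]] [-0.087  0.     0.     0.     0.   ] [[0.006, 0.989, -0.149, 335.599], [-1.0, 0.005, -0.008, -61.155], [-0.007, 0.149, 0.989, 1239.413], [0.0, 0.0, 0.0, 1.0]]
dye_bottle [(0.59, [202.0, 271.0], 160), (0.46, [200.0, 301.0], 135), (0.43, [197.0, 326.0], 162)]
door_handle [(0.66, [204.0, 162.0], 2182)]
cupboard [(0.9, [152.0, 189.0], 8930), (0.54, [192.0, 365.0], 332)]
door [(0.61, [206.0, 167.0], 2174)]
rack_place [(0.71, [151.0, 186.0], 8794), (0.58, [208.0, 161.0], 2207)]
strike [(0.68, [244.0, 290.0], 214)]
thread_cone [(0.73, [190.0, 364.0], 350), (0.56, [153.0, 188.0], 8629), (0.18, [206.0, 165.0], 2137)]
```

View pics/scene0.png

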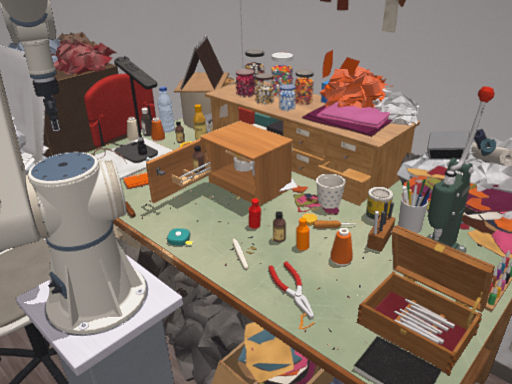

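View pics/top0.png

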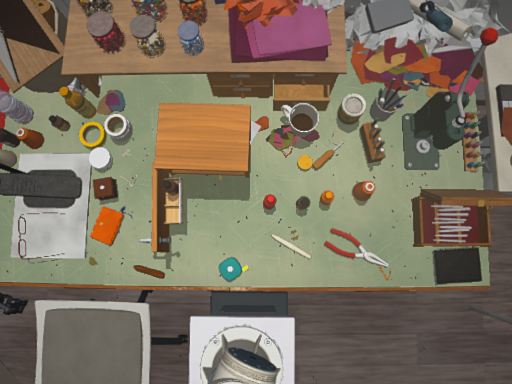

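Scene picture: the candidates for the bottle are red at about (255,213), brown with black cap at about (278,228), and orange at about (302,234), all (col,row). By the description it is the brown one, top view (302,202). The cupboard's top is at cols 156–250, rows 103–173. The open door is at cols 152–170, down to row 250, with its rack on the right side. Next I measure and check close up.

```bash
cat > h.py <<'E'
import numpy as np,cv2
from rig import r
from scipy.spatial.transform import Rotation as R
F=np.diag([1.,-1,-1])
def ray(c,px,cal=None):
    cal=cal or r.get_calibration(c); T=np.array(cal["pose"]); 
    u=cv2.undistortPoints(np.array(px,float).reshape(-1,1,2),np.array(cal["K"]),np.array(cal["distortion"])).reshape(-1,2)
    d=(np.c_[u,np.ones(len(u))]@F)@T[:3,:3].T
    return T[:3,3],d
def onz(c,px,z):  # px = (col,row)
    o,d=ray(c,px); return o+d*((z-o[2])/d[:,2])[:,None]
def proj(c,P,cal=None):
    cal=cal or r.get_calibration(c); T=np.array(cal["pose"]); P=np.atleast_2d(P).astype(float)
    q=(P-T[:3,3])@T[:3,:3]@F
    return cv2.projectPoints(q,np.zeros(3),np.zeros(3),np.array(cal["K"]),np.array(cal["distortion"]))[0].reshape(-1,2)
def tri(px1,px2,c1="scene",c2="top"):
    (o1,d1),(o2,d2)=ray(c1,[px1]),ray(c2,[px2]); d1=d1[0]/np.linalg.norm(d1);d2=d2[0]/np.linalg.norm(d2)
    A=np.c_[d1,-d2]; t=np.linalg.lstsq(A,o2-o1,rcond=None)[0]; a,b=o1+t[0]*d1,o2+t[1]*d2
    return (a+b)/2,np.linalg.norm(a-b)
def rows(target_pos,target_R,p0,R0):
    """shift/turn fractions from commanded pose p0,R0"""
    return np.r_[(R0.inv()*target_R).as_rotvec()/np.pi, R0.inv().apply(np.array(target_pos)-p0)/250]
E
python3 - <<'E'
from h import *
t=cv2.imread("pics/top0.png"); s=cv2.imread("pics/scene0.png")
a=cv2.resize(t[95:265,130:260],None,fx=3.5,fy=3.5,interpolation=cv2.INTER_CUBIC)
b=cv2.resize(s[195:255,240:330],(340,227),interpolation=cv2.INTER_CUBIC)
c=cv2.resize(t[185:215,258:340],(340,124),interpolation=cv2.INTER_CUBIC)
o=np.zeros((595,800,3),np.uint8); o[:a.shape[0],:a.shape[1]]=a; o[:227,458:798]=b; o[240:364,458:798]=c
cv2.imwrite("pics/crop1.png",o)
rg=r.grab_frame("top"); reg=r.silhouettes("top","cupboard")[0]["region"].astype(np.uint8)
print(cv2.boxPoints(cv2.minAreaRect(cv2.findNonZero(reg))))
print(onz("top",[[156,104],[249,106],[250,173],[155,171]],190).round(0))
print("cap",onz("top",[[302.5,202.5]],95).round(1))
d=[x for x in r.silhouettes("top","dye_bottle")]
g=r.grab_frame("scene")
for x in r.silhouettes("scene","dye_bottle"):
    ys,xs=np.nonzero(x["region"]); print(x["score"],xs.min(),xs.max(),ys.min(),ys.max(), onz("scene",[[xs[ys>ys.max()-3].mean(),ys.max()]],0).round(0))
E
```

```text
[[139.75862  248.10345 ]
 [160.78905   93.880325]
 [257.44623  107.06085 ]
 [236.41582  261.284   ]]
[[755. 240. 190.]
 [748. -22. 190.]
 [557. -26. 190.]
 [562. 233. 190.]]
cap [[ 490.6 -176.8   95. ]]
0.88 296 310 217 249 [[ 504. -268.    0.]]
0.75 249 262 198 227 [[492. -89.   0.]]
0.62 273 285 211 240 [[ 493. -190.    0.]]
```

View pics/crop1.png

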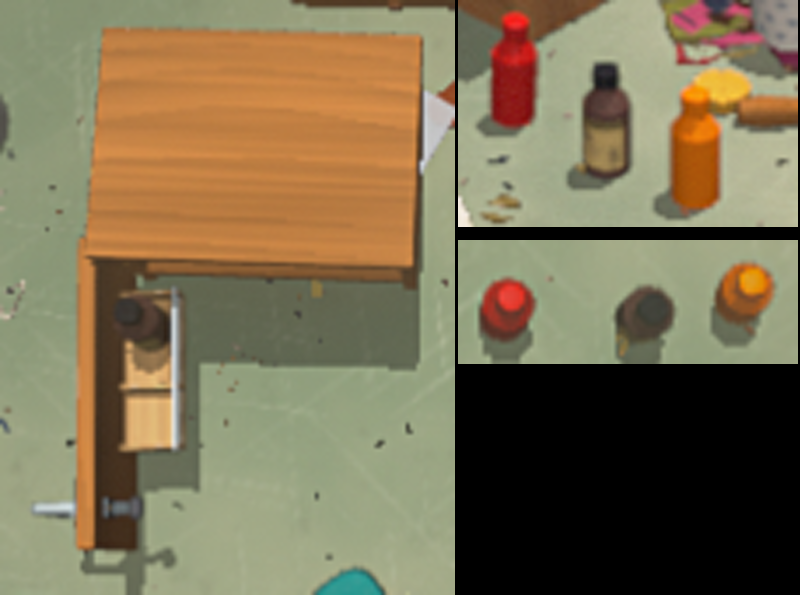

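The crop shows the brown bottle with label and black cap (crop (606,125) in the scene view, cap at (652,304) from above). The door's top edge runs down crop cols 79–97, with the strike at (122,507), the handle at (35–75,508), and the free place at (150,418). Now I fit the geometry.

```bash
cat > fit.py <<'E'
from h import *
from scipy.optimize import least_squares
C=np.array([[103,28],[422,36],[412,266],[87,257]])/3.5+[130,95]
Cl=np.array([[85,125,190],[85,-125,190],[-105,-125,190],[-105,125,190]])
D=np.array([[79,548],[97,548],[95,400]])/3.5+[130,95]
# door pts: outer free corner, inner free corner (z=176)
def W(p,P): return R.from_euler('z',p[2]).apply(P)+[p[0],p[1],0]
def dW(p,P):
    h=W(p,np.array([[-85,123,0]]))[0]; return R.from_euler('z',p[2]-p[3]).apply(P)+h
def f(p):
    a=proj("top",W(p,Cl))-C
    b=proj("top",dW(p,np.array([[-16,-246,176],[0,-246,176]])))-D[:2]
    c=proj("top",dW(p,np.array([[-51,-213,165.],[0+20,-213,135]])))-(np.array([[36,508],[122,507]])/3.5+[130,95])
    return np.r_[a.ravel(),b.ravel(),0.5*c[0]]
s=least_squares(f,[650,100,0,1.5]); p=s.x
if __name__=="__main__":
    print(p,s.fun.round(1))
    print("hinge",W(p,np.array([[-85,123,150]])),"handle",dW(p,np.array([[-51,-213,150]])),"rack",dW(p,np.array([[23,-136,79]])), "other",dW(p,np.array([[23,-60,79]])))
    bt=onz("top",[[258+(652-458)/4.146,185+(304-240)/4.133]],95); print("bottle cap",bt)
    b=bt[0]
    for z in (0,95): print(z,proj("scene",[b[0],b[1],z]))
    for P in ([-51,-213,165],[23,-136,79],[-16,-246,176],[0,-246,28]): print(P,proj("scene",dW(p,np.array([P]))))
E
python3 fit.py
```

```text
[ 6.70871465e+02  1.04029033e+02 -3.01663814e-02  1.49615167e+00] [ 1.4 -0.7 -0.9 -0.7 -0.9  0.3  0.4 -0.1 -0.4  0.6  0.3  0.4  0.1  0.2]
hinge [[589.62003975 229.53682525 150.        ]] handle [[374.56305145 271.01563649 150.        ]] rack [[454.77720629 200.51252051  79.        ]] other [[530.70204263 203.89175525  79.        ]]
bottle cap [[ 496.51940064 -183.52473262   95.        ]]
0 [[278.4325314  238.49033523]]
95 [[278.65648752 211.62412134]]
[-51, -213, 165] [[147.04547738 158.14077234]]
[23, -136, 79] [[182.7531141  179.27286647]]
[-16, -246, 176] [[145.05478638 161.72003225]]
[0, -246, 28] [[154.36010955 203.56186166]]
```

Fit residuals are about 1 px (~3 mm), and the bottle reprojects onto the brown one in the scene view. The next script works out the approach over the bottle.

```bash
cat > go.py <<'E'
# usage: go.py x y z yaw [base x y z yaw]  -> row numbers from the base pose (default: measured pose)
import sys; from h import *
a=list(map(float,sys.argv[1:])); s=r.sense()
Rd=lambda y:R.from_euler('xyz',[np.pi,0,y])
p0,R0=(np.array(s["eef_pos"]),R.from_euler('xyz',s["tcp_rot"]))
if len(a)>4: p0,R0=np.array(a[4:7]),Rd(a[7])
print(rows(a[:3],Rd(a[3]),p0,R0).round(4).tolist(), np.linalg.norm(np.array(a[:3])-p0).round(1))
E
python3 go.py 430 -184 230 1.616 228.2 581.8 231.3 2.768
```

```text
[0.0, -0.0, 0.3667, -1.8695, -2.5573, 0.0052] 791.9
```

Call:
carry_out --pt "0 0 0.3667 -0.62 -0.85 0 -1" --pt "0 0 0.3667 -0.62 -0.85 0 -1" --pt "0 0 0.3667 -0.62 -0.85 0 -1" --pt "0 0 0.3667 -0.62 -0.85 0 -1" --pt "0 0 0.3667 -0.62 -0.85 0 -1" --pt "0 0 0.3667 -0.62 -0.85 0 -1" --pt "0 0 0.3667 -0.62 -0.85 0 -1" --force 30

```text
clock: 1.92
eef_pos: [295.1, 327.3, 231.5]
tcp_rot: [3.141, -0.0, 1.615]
contact_force: [0.3, -0.5, 0.6]
opening: 1.005
grasp_force: 0.0
```

```bash
python3 go.py 440 -184 230 1.616; python3 go.py 496 -184 230 1.616
```

```text
[0.0001, -0.0002, -0.0003, -2.0689, 0.4883, 0.0054] 531.4
[0.0001, -0.0002, -0.0003, -2.0788, 0.712, 0.0055] 549.4
```

Call:
carry_out --pt "0 0 0 -1 0.3 0 -1" --pt "0 0 0 -1 0.3 0 -1" --pt "0 0 0 -1 0.3 0 -1" --pt "0 0 0 -1 0.3 0 -1" --pt "0 0 0 -1 0.3 0 -1"

```text
clock: 2.55
eef_pos: [382.0, 78.3, 231.5]
tcp_rot: [3.141, 0.001, 1.615]
contact_force: [-0.7, 0.2, 0.8]
opening: 1.0
grasp_force: 0.0
```

Call:
carry_out --pt "0 0 0 -1 0.2 0 -1" --pt "0 0 0 -1 0.2 0 -1" --pt "0 0 0 -1 0.2 0 -1" --pt "0 0 0 -1 0.2 0 -1" --pt "0 0 0 -1 0.2 0 -1" --pt "0 0 0 -1 0.2 0 -1"

```text
clock: 3.3
eef_pos: [442.3, -165.6, 230.9]
tcp_rot: [-3.141, -0.001, 1.617]
contact_force: [-0.4, 0.3, 0.3]
opening: 0.999
grasp_force: 0.0
```

Run:
```python
from h import *
s=r.sense(); cal=r.get_calibration("wrist"); print(s["eef_pos"],s["tcp_rot"],np.round(cal["pose"],2).tolist())
im=r.grab_frame("wrist"); cv2.imwrite("pics/w1.png",im[...,::-1])
for d in r.silhouettes("wrist","dye_bottle"): 
    print(d["score"],d["position"],d["region"].sum())
print(proj("wrist",[[496.5,-183.5,95],[496.5,-183.5,0]]))
```

```text
[ 442.26802362 -165.63691617  230.89163028] [-3.14069426e+00 -9.39628920e-04  1.61702635e+00] [[1.0, -0.04, -0.01, 436.96], [0.05, 0.94, 0.32, -81.67], [-0.0, -0.32, 0.95, 373.39], [0.0, 0.0, 0.0, 1.0]]
0.93 [242.9, 313.8] 1755
0.89 [80.3, 316.8] 1659
0.79 [184.1, 301.9] 1586
[[313.77653842 201.39271056]
 [299.79313829 173.01000626]]
```

View pics/w1.png

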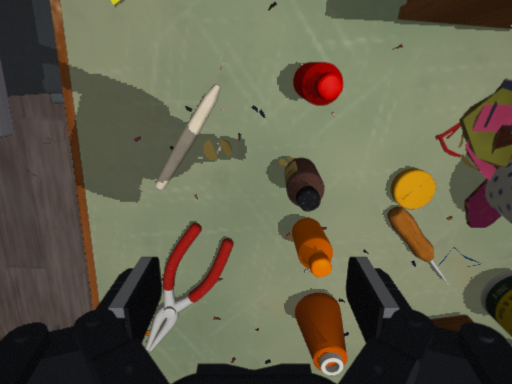

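The wrist view has the brown bottle's cap at (309,200), red at (328,85) and orange at (320,266). That is about 5 px from the predicted (314,201). I refine from this cap pixel.

```bash
python3 - <<'E'
from h import *
im=cv2.imread("pics/w1.png"); g=cv2.cvtColor(im,cv2.COLOR_BGR2GRAY)
m=(g[180:215,290:330]<32); ys,xs=np.nonzero(m); print(xs.mean()+290,ys.mean()+180,m.sum(),xs.min()+290,xs.max()+290,ys.min()+180,ys.max()+180)
print(onz("wrist",[[308.5,199.5]],93))
d=r.silhouettes("wrist","dye_bottle")[2]["region"]; ys,xs=np.nonzero(d); print(xs.min(),xs.max(),ys.min(),ys.max())
print("foot top-edge side px", onz("wrist",[[303,158]],0))
E
python3 go.py 493.5 -183 150 1.616;python3 go.py 493.5 -183 31 1.616
```

```text
305.1035856573705 196.4621513944223 502 290 319 183 209
[[ 491.90912884 -182.62373833   93.        ]]
286 324 158 211
foot top-edge side px [[ 498.67312899 -165.26137149    0.        ]]
[-0.0001, -0.0002, 0.0008, -0.0829, 0.2019, 0.3245] 97.8
[-0.0001, -0.0002, 0.0008, -0.0831, 0.2021, 0.8005] 207.5
```

Call:
carry_out --pt "0 0 0 -0.083 0.204 0.3 -1" --pt "0 0 0 -0.083 0.204 0.3 -1" --pt "0 0 0 -0.083 0.204 0.3 -1" --pt "0 0 0 -0.083 0.204 0.6 -1" --pt "0 0 0 -0.083 0.204 0.8 -1" --pt "0 0 0 -0.083 0.204 0.8 -1" --pt "0 0 0 -0.083 0.204 0.8 -1" --pt "0 0 0 -0.083 0.204 0.8 -1"

```text
clock: 4.45
eef_pos: [496.2, -185.5, 34.5]
tcp_rot: [3.137, 0.002, 1.616]
contact_force: [0.6, 0.1, 0.2]
opening: 0.999
grasp_force: 0.0
```

Call:
carry_out --pt "0 0 0 0 0 0 1" --pt "0 0 0 0 0 0 1" --pt "0 0 0 0 0 0 1" --pt "0 0 0 0 0 0 1" --pt "0 0 0 0 0 0 1" --pt "0 0 0 0 0 0 1" --force 30

```text
clock: 5.2
eef_pos: [494.8, -185.0, 32.1]
tcp_rot: [3.14, 0.0, 1.616]
contact_force: [-1.7, 1.9, 9.3]
opening: 0.435
grasp_force: 29.2
```

```bash
python3 go.py 494 -183 190 1.616; python3 go.py 455 200 190 1.616
```

```text
[0.0004, 0.0001, -0.0001, 0.0081, -0.0021, -0.6316] 157.9
[0.0004, 0.0001, -0.0001, 1.5456, -0.0893, -0.6322] 418.1
```

Call:
carry_out --pt "0 0 0 0 0 -0.2 1" --pt "0 0 0 0 0 -0.45 1" --pt "0 0 0 0 0 -0.7 1" --pt "0 0 0 0 0 -0.85 1" --pt "0 0 0 0.25 0 -0.9 1" --pt "0 0 0 0.5 0 -0.9 1" --pt "0 0 0 0.75 0 -0.9 1" --pt "0 0 0 0.9 0 -0.9 1"

```text
clock: 6.2
eef_pos: [483.3, 42.2, 256.3]
tcp_rot: [-3.141, -0.0, 1.617]
contact_force: [0.9, -0.3, -1.8]
opening: 0.437
grasp_force: 30.6
```

```bash
python3 go.py 454.8 195 255 1.616
```

```text
[-0.0001, -0.0001, 0.0003, 0.6159, -0.0856, 0.0053] 155.5
```

Call:
carry_out --pt "0 0 0 0.25 -0.086 0 1" --pt "0 0 0 0.45 -0.086 0 1" --pt "0 0 0 0.6 -0.086 0 1" --pt "0 0 0 0.62 -0.086 0 1" --pt "0 0 0 0.62 -0.086 0 1" --pt "0 0 0 0.62 -0.086 0 1"

```text
clock: 6.95
eef_pos: [455.6, 192.7, 256.1]
tcp_rot: [-3.141, 0.0, 1.615]
contact_force: [0.4, -0.7, -1.1]
opening: 0.432
grasp_force: 30.6
```

Run:
```python
from fit import *
s=r.sense(); print(s["eef_pos"],s["tcp_rot"],p)
w=r.grab_frame("wrist")[...,::-1].copy(); t=r.grab_frame("top")[...,::-1].copy(); sc=r.grab_frame("scene")[...,::-1].copy()
cv2.imwrite("pics/w2raw.png",w);cv2.imwrite("pics/t2raw.png",t);cv2.imwrite("pics/s2raw.png",sc)
a=np.vstack([cv2.resize(t[160:260,130:250],(360,300),interpolation=3),cv2.resize(sc[120:220,130:230],(300,300),interpolation=3)[:, :].copy() if 0 else cv2.resize(sc[110:220,120:252],(360,300),interpolation=3)])
o=np.zeros((600,800,3),np.uint8); o[:,:360]=a; o[:330,360:]=cv2.resize(w,(440,330))
cv2.imwrite("pics/c2.png",o)
for P in ([0,-246,176],[-16,-246,176],[0,-100,176],[-51,-213,165],[46,-159,91],[46,-113,91],[46,-159,109]): print(P,proj("wrist",dW(p,np.array([P]))).round(0))
```

```text
[455.57750707 192.69698362 256.1344849 ] [-3.14118292e+00  4.60832934e-04  1.61472543e+00] [ 6.70871465e+02  1.04029033e+02 -3.01663814e-02  1.49615167e+00]
[0, -246, 176] [[ 97. 160.]]
[-16, -246, 176] [[ 93. 137.]]
[0, -100, 176] [[306. 160.]]
[-51, -213, 165] [[141.  83.]]
[46, -159, 91] [[231. 185.]]
[46, -113, 91] [[277. 185.]]
[46, -159, 109] [[230. 191.]]
```

View pics/c2.png

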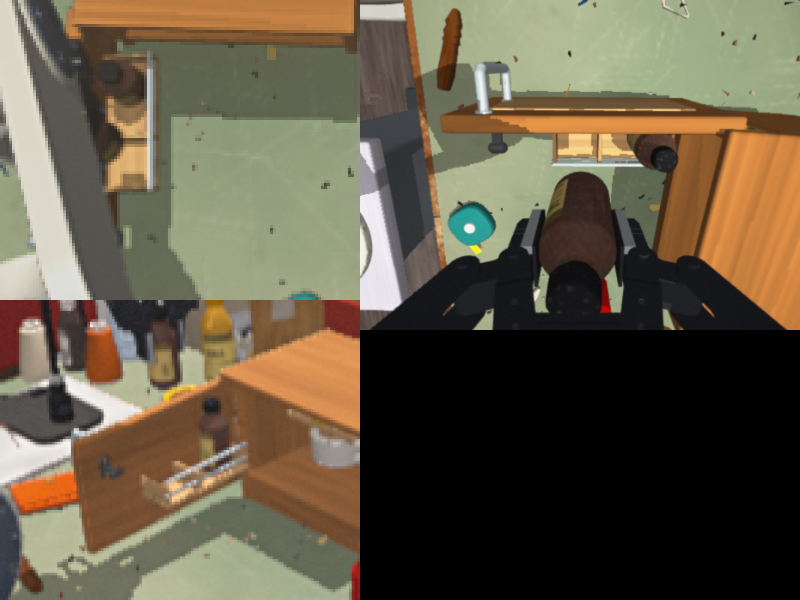

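The wrist picture shows the door's top edge at raw rows ~134–154, handle at about (150,100), and the free place at raw cols ~226–277, rows 157–190. The held bottle hangs upright at (255,255). I enlarge this to get the offset.

Run:
```python
import cv2,numpy as np
w=cv2.imread("pics/w2raw.png")
o=np.zeros((590,800,3),np.uint8)
a=cv2.resize(w[90:205,85:285],(800,460),interpolation=3); o[:460]=a
o[465:590,:]=0
cv2.imwrite("pics/c3.png",o[:460])
# vertical profile of edges at cols
g=cv2.GaussianBlur(cv2.cvtColor(w,6),(3,3),0).astype(float)
for c in (180,200,220,240): print(c,g[120:200:1,c].astype(int).tolist())
```

```text
180 [86, 86, 85, 84, 88, 103, 122, 118, 88, 65, 59, 59, 61, 71, 93, 118, 134, 143, 150, 153, 155, 156, 158, 158, 145, 120, 105, 102, 102, 102, 102, 101, 98, 91, 86, 90, 102, 109, 110, 110, 109, 109, 109, 110, 110, 111, 118, 129, 143, 159, 171, 175, 175, 176, 176, 177, 177, 177, 177, 177, 177, 177, 177, 176, 176, 175, 174, 174, 174, 176, 176, 176, 176, 176, 176, 175, 175, 175, 175, 175]
200 [87, 85, 85, 85, 90, 110, 131, 124, 89, 65, 60, 61, 61, 67, 87, 113, 133, 146, 157, 162, 164, 164, 164, 165, 165, 164, 163, 163, 162, 162, 162, 162, 156, 134, 104, 95, 102, 107, 112, 130, 157, 171, 172, 172, 173, 173, 173, 173, 174, 173, 173, 173, 174, 174, 174, 174, 174, 174, 174, 174, 174, 174, 174, 174, 175, 175, 174, 174, 174, 174, 174, 175, 175, 174, 174, 175, 176, 177, 177, 177]
220 [87, 86, 85, 85, 90, 112, 152, 165, 119, 73, 61, 61, 60, 65, 83, 110, 131, 146, 156, 162, 164, 164, 165, 165, 165, 165, 164, 163, 161, 161, 161, 161, 157, 146, 127, 111, 107, 108, 107, 106, 106, 111, 130, 157, 171, 172, 172, 172, 173, 172, 172, 172, 171, 171, 171, 171, 170, 170, 171, 171, 171, 170, 170, 169, 169, 169, 169, 169, 169, 168, 168, 168, 169, 169, 169, 169, 169, 170, 169, 169]
240 [86, 86, 86, 86, 89, 107, 146, 168, 133, 83, 63, 61, 60, 64, 81, 111, 134, 148, 157, 162, 164, 164, 164, 164, 164, 164, 163, 163, 162, 160, 160, 159, 156, 147, 133, 127, 132, 137, 138, 138, 137, 135, 131, 127, 125, 124, 126, 127, 127, 128, 133, 143, 169, 201, 214, 213, 213, 214, 214, 196, 162, 138, 125, 121, 136, 149, 146, 144, 148, 159, 191, 220, 217, 192, 172, 166, 167, 169, 169, 168]
```

View pics/c3.png

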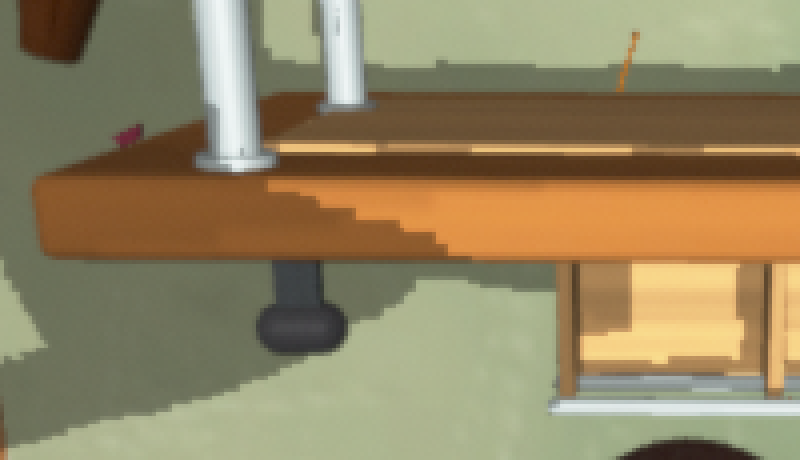

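```bash
cat > fit2.py <<'E'
from h import *
from scipy.optimize import least_squares
import pickle
def dP(q,P): return R.from_euler('z',q[2]).apply(np.array(P,float))+[q[0],q[1],0]
if __name__=="__main__":
    cal=r.get_calibration("wrist")
    u=lambda a:np.array(a,float)/4+[85,90]
    pts=[([0,-246,176],u([42,258])),([-16,-246,176],u([35,178])),([0,-110,176],u([760,260])),([-16,-110,176],u([760,180])),
     ([45,-163,101],u([557,395])),([45,-109,101],u([783,395]))]
    wt=np.array([[1,1],[1,1],[0,1],[0,1],[1,0],[1,0]])
    f=lambda q:((np.array([proj("wrist",dP(q,[P]),cal)[0]-x for P,x in pts]))*wt).ravel()
    s=least_squares(f,[589.6,229.5,-1.526],x_scale=[1,1,.01]); q=s.x
    print(q,s.fun.round(1).reshape(-1,2).tolist()); pickle.dump(q,open("q.pkl","wb"))
    print("rack",dP(q,[[23,-136,79]]),"handle",dP(q,[[-51,-213,150]]))
    print("rail", proj("wrist",dP(q,[[46,-159,109]]),cal), "obs",u([555,407]))
    e=onz("wrist",[[256,199.8]],224)[0]; print("foot edge",e,"centre y",e[1]-19, "tcp",r.sense()["eef_pos"])
    print("cap px expected", proj("wrist",[[455.6,e[1]-19,319]],cal))
E
python3 fit2.py
```

```text
[589.30911672 230.88056549  -1.53272015] [[0.1, 1.4], [-1.7, -1.8], [0.0, 2.0], [0.0, -1.1], [1.2, -0.0], [1.1, -0.0]]
rack [[454.28323143 202.72012688  79.        ]] handle [[374.52208531 273.73533348 150.        ]]
rail [[229.05775051 188.66333203]] obs [223.75 191.75]
foot edge [454.94199902 211.77272839 224.        ] centre y 192.7727283898488 tcp [455.72984179 192.88385835 256.31012128]
cap px expected [[257.69874238 362.40260284]]
```

```bash
python3 - <<'E'
from h import *
cal=r.get_calibration("wrist"); print(np.round(cal["K"],1).tolist())
w=cv2.imread("pics/w2raw.png"); g=cv2.cvtColor(w,6)
print([int(g[290:384:4,c].astype(int)[i]) for c in (250,) for i in range(24)])
t=np.linspace(0,2*np.pi,60)
for z,rad in ((319,11),(304,11),(284,19),(224,19)):
    P=np.c_[455.6+rad*np.cos(t),192.8+rad*np.sin(t),np.full(60,z)]; x=proj("wrist",P,cal); print(z,x.min(0).round(),x.max(0).round())
E
python3 go.py 454.5 201.5 118 1.609
```

```text
[[326.9, 0.0, 253.4], [0.0, 326.9, 191.4], [0.0, 0.0, 1.0]]
[49, 55, 44, 38, 16, 19, 15, 17, 15, 15, 20, 25, 25, 23, 21, 22, 21, 18, 23, 23, 22, 21, 21, 22]
319 [223. 334.] [293. 389.]
304 [226. 302.] [288. 352.]
284 [211. 253.] [302. 330.]
224 [223. 200.] [288. 258.]
[-0.0, 0.0, 0.0017, 0.0347, -0.0034, 0.5532] 138.6
```

Call:
carry_out --pt "0 0 0 0.035 -0.004 0 1" --pt "0 0 0 0.035 -0.004 0.1 1" --pt "0 0 0 0.035 -0.004 0.25 1" --pt "0 0 0 0.035 -0.004 0.4 1" --pt "0 0 0 0.035 -0.004 0.46 1" --pt "0 0 0 0.035 -0.004 0.48 1" --pt "0 0 0 0.035 -0.004 0.48 1"

```text
clock: 7.98
eef_pos: [454.8, 202.8, 137.0]
tcp_rot: [3.141, -0.0, 1.616]
contact_force: [0.8, 0.5, 0.0]
opening: 0.433
grasp_force: 30.6
```

Run:
```python
from fit2 import *
q=pickle.load(open("q.pkl","rb"))
s=r.sense(); print(s["eef_pos"],s["tcp_rot"])
w=r.grab_frame("wrist")[...,::-1].copy(); sc=r.grab_frame("scene")[...,::-1].copy()
o=np.zeros((600,800,3),np.uint8); o[:300,:400]=cv2.resize(w,(400,300)); o[:330,404:800]=cv2.resize(sc[110:220,120:252],(396,330),interpolation=3)
c=w[100:230,170:340]; o[335:595,:340]=cv2.resize(c,(340,260),interpolation=3)
cv2.imwrite("pics/w3raw.png",w); cv2.imwrite("pics/c4.png",o)
e=s["eef_pos"]; 
for z in (e[2]-32,): 
    print(proj("scene",[[e[0],e[1],z]]), proj("wrist",[[e[0],e[1]+19,z]]))
for P in ([0,-159,101],[46,-159,101],[0,-113,101],[46,-113,101],[46,-136,109],[0,-246,176]): print(P,proj("wrist",dP(q,[P])).round(1).tolist(),proj("scene",dP(q,[P])).round(1).tolist())
```

```text
[454.78141559 202.77549365 137.01444375] [ 3.14066561e+00 -3.77614204e-04  1.61572668e+00]
[[181.55357382 172.18215403]] [[256.9123548  199.76451154]]
[0, -159, 101] [[215.0, 190.6]] [[171.7, 173.8]]
[46, -159, 101] [[217.3, 260.4]] [[180.9, 178.0]]
[0, -113, 101] [[294.5, 191.1]] [[182.2, 168.8]]
[46, -113, 101] [[291.0, 260.8]] [[191.4, 172.8]]
[46, -136, 109] [[254.2, 267.6]] [[186.0, 173.2]]
[0, -246, 176] [[-50.7, 256.8]] [[147.6, 162.9]]
```

View pics/c4.png

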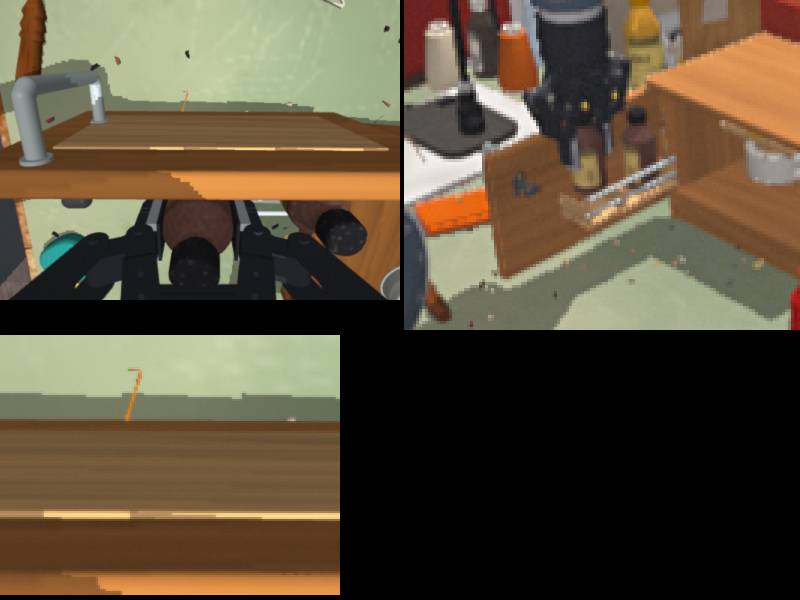

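The scene crop shows the held bottle just over the free place (crop ~(588,190)) beside the fixed bottle at (637,150). The wrist view shows it clear of the door. Now I lower it in stages.

Call:
carry_out --pt "0 0 0 -0.004 -0.001 0.03 1" --pt "0 0 0 -0.004 -0.001 0.05 1" --pt "0 0 0 -0.004 -0.001 0.065 1" --pt "0 0 0 -0.004 -0.001 0.065 1"

```text
clock: 8.57
eef_pos: [453.7, 201.3, 119.6]
tcp_rot: [-3.141, 0.0, 1.616]
contact_force: [-0.1, 0.1, -1.7]
opening: 0.432
grasp_force: 30.6
```

Call:
carry_out --pt "0 0 0 0 0 0.01 1" --pt "0 0 0 0 0 0.02 1" --pt "0 0 0 0 0 0.028 1" --pt "0 0 0 0 0 0.028 1"

```text
clock: 9.07
eef_pos: [453.9, 201.4, 112.9]
tcp_rot: [-3.141, 0.0, 1.616]
contact_force: [0.1, -0.1, -1.0]
opening: 0.437
grasp_force: 30.6
```

Call:
carry_out --pt "0 0 0 0 0 0.004 1" --pt "0 0 0 0 0 0.006 1" --pt "0 0 0 0 0 0.008 1" --pt "0 0 0 0 0 0.008 1"

```text
clock: 9.57
eef_pos: [454.0, 201.5, 111.2]
tcp_rot: [3.142, -0.0, 1.616]
contact_force: [0.2, 1.3, 0.6]
opening: 0.434
grasp_force: 30.8
```

Call:
carry_out --pt "0 0 0 0 0 0 -0.2" --pt "0 0 0 0 0 0 -0.2" --pt "0 0 0 0 0 0 -0.2" --pt "0 0 0 0 0 0 -0.2" --pt "0 0 0 0 0 -0.05 -0.2" --pt "0 0 0 0 0 -0.15 -0.2" --pt "0 0 0 0 0 -0.35 -0.2" --pt "0 0 0 0 0 -0.55 -0.2"

```text
clock: 10.58
eef_pos: [453.7, 201.3, 250.7]
tcp_rot: [3.142, -0.0, 1.616]
contact_force: [1.1, -0.3, -0.5]
opening: 0.597
grasp_force: 0.0
```

```bash
python3 - <<'E'
from fit2 import *
q=pickle.load(open("q.pkl","rb"))
s=r.sense(); print(s["eef_pos"],s["tcp_rot"])
w=r.grab_frame("wrist")[...,::-1].copy(); sc=r.grab_frame("scene")[...,::-1].copy()
o=np.zeros((334,800,3),np.uint8); o[:300,:400]=cv2.resize(w,(400,300)); o[:330,404:800]=cv2.resize(sc[110:220,120:252],(396,330),interpolation=3)
cv2.imwrite("pics/w4raw.png",w); cv2.imwrite("pics/c5.png",o)
print(dP(q,[[-51,-213,150]]))
E
python3 go.py 374.5 272.5 240 1.609
```

```text
[453.74415167 201.33610714 250.70257194] [ 3.14152872e+00 -1.60733727e-05  1.61578051e+00]
[[374.52208531 273.73533348 150.        ]]
[0.0029, -0.0011, 0.0022, 0.2935, -0.317, 0.0572] 109.0
```

View pics/c5.png

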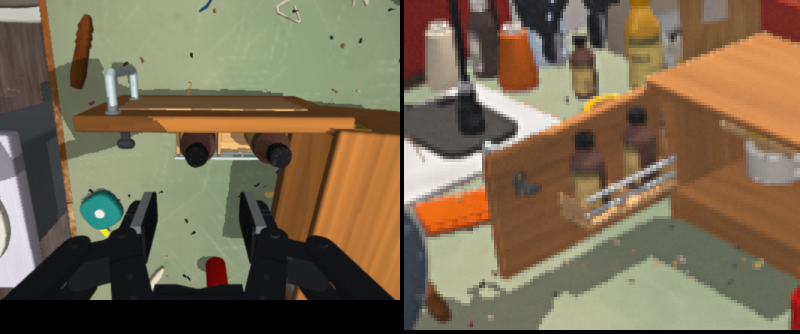

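Both bottles stand side by side in the rack: scene crop (585,150) placed, (637,135) fixed. Next I move to the handle.

Call:
carry_out --pt "0 0 0.0015 0.15 -0.16 0.02 -0.2" --pt "0 0 0.0015 0.29 -0.316 0.05 -0.2" --pt "0 0 0.0015 0.29 -0.316 0.05 -0.2" --pt "0 0 0.0015 0.29 -0.316 0.2 -0.2" --pt "0 0 0.0015 0.29 -0.316 0.35 -0.2" --pt "0 0 0.0015 0.29 -0.316 0.45 -0.2" --pt "0 0 0.0015 0.29 -0.316 0.478 -0.2" --pt "0 0 0.0015 0.29 -0.316 0.478 -0.2"

```text
clock: 11.68
eef_pos: [372.3, 270.2, 129.3]
tcp_rot: [-3.142, 0.0, 1.611]
contact_force: [-0.0, 0.1, -0.2]
opening: 0.598
grasp_force: 0.0
```

Call:
carry_out --pt "0 0 0 0 0 0 1" --pt "0 0 0 0 0 0 1" --pt "0 0 0 0 0 0 1" --pt "0 0 0 0 0 0 1" --pt "0 0 0 0 0 0 1" --pt "0 0 0 0 0 0 1" --force 60

```text
clock: 12.42
eef_pos: [374.4, 271.0, 130.1]
tcp_rot: [3.136, -0.002, 1.612]
contact_force: [10.1, -1.7, -2.3]
opening: 0.083
grasp_force: 58.8
```

```bash
cat > arc.py <<'E'
# arc.py dang1 dang2 ... : rows for door angle changes (rad, + = opening) from the present pose, tool turning with the door
import sys; from h import *
s=r.sense(); p0=np.array(s["eef_pos"]); y0=s["tcp_rot"][2]; dy=y0-np.pi   # door yaw from tool yaw
H=R.from_euler('z',dy).apply([-51,-213,0]); hinge=p0-H
print("hinge",hinge.round(1),"door yaw",round(dy,4),"F",s["contact_force"].round(1))
for a in map(float,sys.argv[1:]):
    t=hinge+R.from_euler('z',dy-a).apply([-51,-213,0])
    R0=R.from_euler('xyz',[np.pi,0,y0]); print(a,rows(t,R.from_euler('xyz',[np.pi,0,y0-a]),p0,R0).round(4).tolist())
E
python3 arc.py -.04 -.1 -.17 -.24 -.31 -.38 -.45 -.5
python3 - <<'E'
from rig import r
s=r.sense(); print(s["eef_pos"],s["opening"],s["grasp_force"],s["wrist_torque"],s["tcp_rot"])
E
```

```text
hinge [589.3 228.8 130.1] door yaw -1.5298 F [10.1 -1.7 -2.3]
-0.04 [-0.0, 0.0, -0.0127, -0.0342, -0.0075, -0.0]
-0.1 [0.0, 0.0, -0.0318, -0.0861, -0.0161, -0.0]
-0.17 [-0.0, 0.0, -0.0541, -0.1471, -0.0222, -0.0]
-0.24 [0.0, 0.0, -0.0764, -0.2084, -0.0241, -0.0]
-0.31 [0.0, 0.0, -0.0987, -0.2696, -0.0216, -0.0]
-0.38 [0.0, 0.0, -0.121, -0.3306, -0.0149, -0.0]
-0.45 [0.0, 0.0, -0.1432, -0.3909, -0.0039, -0.0]
-0.5 [0.0, 0.0, -0.1592, -0.4334, 0.0065, 0.0]
[374.40955298 271.01486983 130.09602391] 0.08264141547336935 58.79240468144417 [-0.36905424 -1.23036791  0.00285512] [ 3.13637961e+00 -1.50197109e-03  1.61174474e+00]
```

Call:
carry_out --pt "0 0 -0.013 -0.034 0.002 0 1" --pt "0 0 -0.032 -0.086 -0.006 0 1" --pt "0 0 -0.054 -0.147 -0.012 0 1" --pt "0 0 -0.076 -0.208 -0.014 0 1" --pt "0 0 -0.099 -0.27 -0.012 0 1" --pt "0 0 -0.121 -0.331 -0.006 0 1" --pt "0 0 -0.143 -0.391 0.005 0 1" --pt "0 0 -0.159 -0.433 0.015 0 1" --force 80

```text
clock: 13.42
eef_pos: [381.3, 162.5, 130.1]
tcp_rot: [3.138, 0.0, 2.112]
contact_force: [3.8, 2.1, 0.7]
opening: 0.085
grasp_force: 78.1
```

```bash
python3 arc.py -.07 -.14 -.21 -.28 -.35 -.42 -.49 -.54
```

```text
hinge [590.2 228.6 130.1] door yaw -1.0293 F [3.8 2.1 0.7]
-0.07 [0.0, 0.0, -0.0223, -0.0601, -0.0122, -0.0]
-0.14 [0.0, 0.0, -0.0446, -0.1209, -0.0201, -0.0]
-0.21 [0.0, 0.0, -0.0668, -0.1821, -0.0238, -0.0]
-0.28 [0.0, 0.0, -0.0891, -0.2434, -0.0232, -0.0]
-0.35 [0.0, 0.0, -0.1114, -0.3045, -0.0183, -0.0]
-0.42 [0.0, 0.0, -0.1337, -0.3651, -0.0091, -0.0]
-0.49 [0.0, 0.0, -0.156, -0.425, 0.0042, 0.0]
-0.54 [0.0, 0.0, -0.1719, -0.4671, 0.0163, 0.0]
```

Call:
carry_out --pt "0 0 -0.022 -0.06 -0.012 0 1" --pt "0 0 -0.045 -0.121 -0.02 0 1" --pt "0 0 -0.067 -0.182 -0.024 0 1" --pt "0 0 -0.089 -0.243 -0.023 0 1" --pt "0 0 -0.111 -0.304 -0.018 0 1" --pt "0 0 -0.134 -0.365 -0.009 0 1" --pt "0 0 -0.156 -0.425 0.004 0 1" --pt "0 0 -0.172 -0.467 0.016 0 1"

```text
clock: 14.42
eef_pos: [446.0, 65.0, 130.1]
tcp_rot: [3.137, 0.003, 2.652]
contact_force: [5.9, 9.6, -3.4]
opening: 0.089
grasp_force: 78.3
```

```bash
python3 arc.py -.05 -.1 -.15 -.19 -.23 -.26 -.28
```

```text
hinge [591.2 229.  130.1] door yaw -0.4895 F [ 5.9  9.6 -3.4]
-0.05 [0.0, 0.0, -0.0159, -0.0428, -0.0091, -0.0]
-0.1 [-0.0, 0.0, -0.0318, -0.0861, -0.0161, -0.0]
-0.15 [0.0, 0.0, -0.0477, -0.1296, -0.0209, -0.0]
-0.19 [0.0, 0.0, -0.0605, -0.1646, -0.0232, -0.0]
-0.23 [0.0, 0.0, -0.0732, -0.1996, -0.0241, -0.0]
-0.26 [-0.0, 0.0, -0.0828, -0.2259, -0.0238, -0.0]
-0.28 [-0.0, 0.0, -0.0891, -0.2434, -0.0232, -0.0]
```

Call:
carry_out --pt "0 0 -0.016 -0.043 -0.001 0 1" --pt "0 0 -0.032 -0.086 -0.008 0 1" --pt "0 0 -0.048 -0.13 -0.013 0 1" --pt "0 0 -0.06 -0.165 -0.015 0 1" --pt "0 0 -0.073 -0.2 -0.016 0 1" --pt "0 0 -0.083 -0.226 -0.016 0 1" --pt "0 0 -0.083 -0.226 -0.016 0 1"

```text
clock: 15.3
eef_pos: [492.5, 34.2, 130.0]
tcp_rot: [3.141, 0.002, 2.911]
contact_force: [0.3, 0.8, 8.1]
opening: 0.086
grasp_force: 79.5
```

```bash
cat >> arc.py <<'E'
ax=R.from_euler('z',dy); f=ax.inv().apply(s["contact_force"]); print("force in door axes",f.round(2),"angle est",round(-0.0298-dy,4))
h0=np.array([589.8,228.8]); v=p0[:2]-h0; print("angle from position",round(-0.0298-(np.arctan2(v[1],v[0])-np.arctan2(-213,-51)),4),"radius",np.hypot(*v).round(1), "grip",s["opening"],s["grasp_force"])
E
python3 arc.py -.02 -.04 -.06 -0.08
```

```text
hinge [590.8 229.9 130. ] door yaw -0.2304 F [0.3 0.8 8.1]
-0.02 [0.0, 0.0, -0.0064, -0.0171, -0.0039, -0.0]
-0.04 [0.0, 0.0, -0.0127, -0.0342, -0.0075, -0.0]
-0.06 [0.0, 0.0, -0.0191, -0.0515, -0.0107, -0.0]
-0.08 [0.0, 0.0, -0.0255, -0.0687, -0.0136, -0.0]
force in door axes [0.14 0.87 8.15] angle est 0.2006
angle from position 0.1988 radius 217.6 grip 0.08621428861435691 79.48047280311584
```

Call:
carry_out --pt "0 0 -0.006 -0.017 -0.004 0 1" --pt "0 0 -0.012 -0.034 -0.0075 0 1" --pt "0 0 -0.016 -0.043 -0.009 0 1" --pt "0 0 -0.016 -0.043 -0.009 0 1"

```text
clock: 15.8
eef_pos: [502.1, 29.7, 130.0]
tcp_rot: [3.141, 0.002, 2.961]
contact_force: [0.1, 1.8, 6.5]
opening: 0.085
grasp_force: 79.4
```

```bash
python3 arc.py -.01 -.02 -.03 -0.04 -.05 -.06
```

```text
hinge [590.5 230.1 130. ] door yaw -0.1803 F [0.1 1.8 6.5]
-0.01 [-0.0, 0.0, -0.0032, -0.0085, -0.002, -0.0]
-0.02 [0.0, 0.0, -0.0064, -0.0171, -0.0039, -0.0]
-0.03 [0.0, 0.0, -0.0095, -0.0256, -0.0057, -0.0]
-0.04 [0.0, 0.0, -0.0127, -0.0342, -0.0075, -0.0]
-0.05 [0.0, 0.0, -0.0159, -0.0428, -0.0091, -0.0]
-0.06 [0.0, 0.0, -0.0191, -0.0515, -0.0107, -0.0]
force in door axes [-0.19  1.78  6.5 ] angle est 0.1505
angle from position 0.1499 radius 217.6 grip 0.08503567115949992 79.4121703505516
```

Call:
carry_out --pt "0 0 -0.003 -0.0085 -0.002 0 1" --pt "0 0 -0.003 -0.0085 -0.002 0 1"

```text
clock: 16.05
eef_pos: [504.1, 28.8, 130.1]
tcp_rot: [3.141, 0.002, 2.971]
contact_force: [0.7, 1.4, 6.8]
opening: 0.086
grasp_force: 79.5
```

Call:
carry_out --pt "0 0 -0.003 -0.0085 -0.002 0 1" --pt "0 0 -0.003 -0.0085 -0.002 0 1"

```text
clock: 16.3
eef_pos: [506.0, 28.0, 130.1]
tcp_rot: [3.141, 0.002, 2.98]
contact_force: [-0.2, 1.6, 7.2]
opening: 0.091
grasp_force: 79.4
```

Call:
carry_out --pt "0 0 -0.003 -0.0085 -0.002 0 1" --pt "0 0 -0.003 -0.0085 -0.002 0 1"

```text
clock: 16.55
eef_pos: [508.1, 27.2, 130.0]
tcp_rot: [3.141, 0.002, 2.99]
contact_force: [0.2, 2.6, 7.2]
opening: 0.083
grasp_force: 79.4
```

Call:
carry_out --pt "0 0 -0.003 -0.0085 -0.002 0 1" --pt "0 0 -0.003 -0.0085 -0.002 0 1"

```text
clock: 16.8
eef_pos: [510.1, 26.4, 130.1]
tcp_rot: [3.141, 0.002, 2.999]
contact_force: [-0.0, 1.8, 6.6]
opening: 0.084
grasp_force: 79.4
```

Call:
carry_out --pt "0 0 -0.003 -0.0085 -0.002 0 1" --pt "0 0 -0.003 -0.0085 -0.002 0 1"

```text
clock: 17.05
eef_pos: [512.1, 25.6, 130.0]
tcp_rot: [3.141, 0.002, 3.009]
contact_force: [0.3, 2.6, 5.8]
opening: 0.085
grasp_force: 79.4
```

Call:
carry_out --pt "0 0 -0.003 -0.0085 -0.002 0 1" --pt "0 0 -0.003 -0.0085 -0.002 0 1"

```text
clock: 17.3
eef_pos: [514.1, 24.9, 130.0]
tcp_rot: [3.141, 0.002, 3.018]
contact_force: [-0.2, 3.5, 6.5]
opening: 0.085
grasp_force: 79.4
```

Call:
carry_out --pt "0 0 -0.003 -0.0085 -0.002 0 1" --pt "0 0 -0.003 -0.0085 -0.002 0 1"

```text
clock: 17.55
eef_pos: [516.2, 24.1, 130.1]
tcp_rot: [3.141, 0.002, 3.027]
contact_force: [0.0, 2.4, 6.0]
opening: 0.082
grasp_force: 79.4
```

Call:
carry_out --pt "0 0 -0.003 -0.0085 -0.0018 0 1" --pt "0 0 -0.003 -0.0085 -0.0018 0 1"

```text
clock: 17.8
eef_pos: [518.3, 23.4, 130.1]
tcp_rot: [3.141, 0.002, 3.037]
contact_force: [1.1, 2.2, 6.4]
opening: 0.088
grasp_force: 79.4
```

Call:
carry_out --pt "0 0 -0.003 -0.0085 -0.0018 0 1" --pt "0 0 -0.003 -0.0085 -0.0018 0 1"

```text
clock: 18.05
eef_pos: [520.3, 22.8, 130.1]
tcp_rot: [3.141, 0.002, 3.046]
contact_force: [-0.2, 3.0, 7.3]
opening: 0.086
grasp_force: 79.4
```

Call:
carry_out --pt "0 0 -0.003 -0.0085 -0.0018 0 1" --pt "0 0 -0.003 -0.0085 -0.0018 0 1"

```text
clock: 18.3
eef_pos: [521.6, 22.3, 130.1]
tcp_rot: [3.141, 0.0, 3.055]
contact_force: [-4.1, 3.5, 10.5]
opening: 0.088
grasp_force: 80.0
```

Call:
carry_out --pt "0 0 -0.003 -0.0085 -0.0015 0 1" --pt "0 0 -0.003 -0.0085 -0.0015 0 1"

```text
clock: 18.55
eef_pos: [523.0, 21.8, 130.0]
tcp_rot: [3.141, -0.001, 3.065]
contact_force: [-5.1, 4.3, 12.1]
opening: 0.087
grasp_force: 80.2
```

Call:
carry_out --pt "0 0 -0.003 -0.0085 -0.0015 0 1" --pt "0 0 -0.003 -0.0085 -0.0015 0 1"

```text
clock: 18.8
eef_pos: [525.4, 21.1, 130.0]
tcp_rot: [3.141, -0.0, 3.075]
contact_force: [-5.4, 2.3, 11.3]
opening: 0.089
grasp_force: 80.0
```

Call:
carry_out --pt "0 0 -0.003 -0.006 -0.001 0 1" --pt "0 0 -0.003 -0.006 -0.001 0 1"

```text
clock: 19.05
eef_pos: [527.4, 20.5, 130.1]
tcp_rot: [3.141, 0.001, 3.084]
contact_force: [-2.4, 0.5, 9.2]
opening: 0.087
grasp_force: 79.7
```

Call:
carry_out --pt "0 0 -0.003 -0.006 -0.001 0 1" --pt "0 0 -0.003 -0.006 -0.001 0 1"

```text
clock: 19.3
eef_pos: [529.4, 20.0, 130.1]
tcp_rot: [-3.142, 0.002, 3.093]
contact_force: [-0.5, -0.8, 8.2]
opening: 0.086
grasp_force: 79.4
```

Call:
carry_out --pt "0 0 -0.001 -0.004 -0.0005 0 1" --pt "0 0 -0.001 -0.004 -0.0005 0 1"

```text
clock: 19.55
eef_pos: [530.7, 19.6, 130.1]
tcp_rot: [-3.141, 0.002, 3.097]
contact_force: [0.0, -1.1, 5.3]
opening: 0.087
grasp_force: 79.3
```

```bash
python3 arc.py -.01
```

```text
hinge [591.2 230.1 130.1] door yaw -0.0449 F [ 0.  -1.1  5.3]
-0.01 [0.0, 0.0, -0.0032, -0.0085, -0.002, -0.0]
force in door axes [ 0.06 -1.12  5.34] angle est 0.0151
angle from position 0.0108 radius 217.4 grip 0.0874973350230123 79.29954171180725
```

Call:
carry_out --pt "0 0 -0.001 -0.004 -0.0005 0 1" --pt "0 0 -0.001 -0.004 -0.0005 0 1"

```text
clock: 19.8
eef_pos: [532.0, 19.3, 130.1]
tcp_rot: [-3.141, 0.003, 3.1]
contact_force: [2.0, -2.6, 6.3]
opening: 0.084
grasp_force: 79.3
```

Call:
carry_out --pt "0 0 -0.001 -0.004 -0.0005 0 1" --pt "0 0 -0.001 -0.004 -0.0005 0 1"

```text
clock: 20.05
eef_pos: [532.5, 19.2, 130.1]
tcp_rot: [-3.141, 0.002, 3.103]
contact_force: [0.4, -2.0, 8.7]
opening: 0.085
grasp_force: 79.7
```

Call:
carry_out --pt "0 0 0 0 0 0 -0.2" --pt "0 0 0 0 0 0 -0.2" --pt "0 0 0 0 0 0 -0.2" --pt "0 0 0 0 0 0 -0.2" --pt "0 0 0 0 0 0 -0.2" --pt "0 0 0 0 0 -0.1 -0.2" --pt "0 0 0 0 0 -0.3 -0.2" --pt "0 0 0 0 0 -0.4 -0.2"

```text
clock: 21.05
eef_pos: [532.7, 19.5, 231.5]
tcp_rot: [3.141, 0.003, 3.103]
contact_force: [0.3, 0.5, 0.2]
opening: 0.603
grasp_force: 0.0
```

Call:
carry_out --pt "0 0 0 0.2 0 0 -0.2" --pt "0 0 0 0.2 0 0 -0.2" --pt "0 0 0 0.2 0 0 -0.2" --pt "0 0 0 0.2 0 0 -0.2" --pt "0 0 0 0.2 0 0 -0.2" --pt "0 0 0 0.2 0 0 -0.2"

```text
clock: 21.8
eef_pos: [482.0, 21.3, 228.8]
tcp_rot: [-3.142, -0.0, 3.103]
contact_force: [-0.5, 0.3, -0.6]
opening: 0.599
grasp_force: 0.0
```

Run:
```python
from fit2 import *
s=r.sense(); print(s["eef_pos"],s["tcp_rot"])
w=r.grab_frame("wrist")[...,::-1].copy(); sc=r.grab_frame("scene")[...,::-1].copy()
o=np.zeros((390,800,3),np.uint8); o[:334,:445]=cv2.resize(w,(445,334)); o[:330,448:800]=cv2.resize(sc[110:220,160:277],(352,330),interpolation=3)
cv2.imwrite("pics/w5raw.png",w); cv2.imwrite("pics/c6.png",o)
for a in (0,.02,.05,.085,.15): print(a,proj("wrist",dP([589.8,228.8,-.03-a],[[-51,-213,165]])).round(1))
```

```text
[482.03178217  21.34223905 228.80988838] [-3.14157228e+00 -3.92432181e-04  3.10330703e+00]
0 [[250.8 275.3]]
0.02 [[252.2 270.3]]
0.05 [[254.5 262.6]]
0.085 [[257.6 253.7]]
0.15 [[264.6 236.8]]
```

View pics/c6.png

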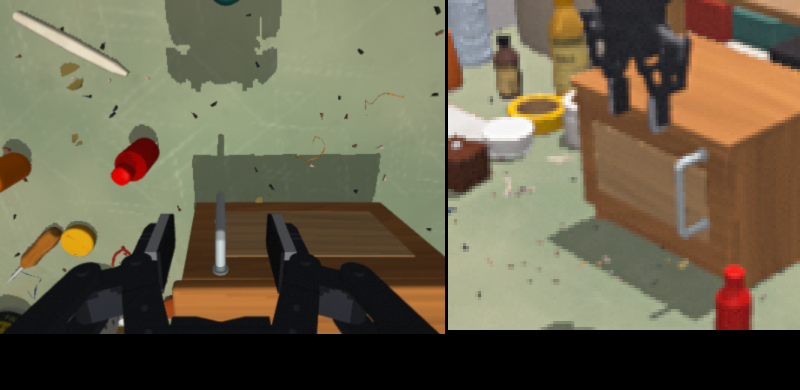

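The door is shut by itself: the scene crop shows it flush, with the handle at (685,195). In the wrist view the bar lies at about (220,240), against a prediction of (218,239) for angle 0. I wait a second, then take the handle again.

Call:
carry_out --pt "0 0 0 0 0 0 -0.2" --pt "0 0 0 0 0 0 -0.2" --pt "0 0 0 0 0 0 -0.2" --pt "0 0 0 0 0 0 -0.2" --pt "0 0 0 -0.1 0 0 -0.2" --pt "0 0 0 -0.202 -0.002 0 -0.2" --pt "0 0 0 -0.202 -0.002 0 -0.2" --pt "0 0 0 -0.202 -0.002 0 -0.2"

```text
clock: 22.9
eef_pos: [531.3, 18.9, 228.7]
tcp_rot: [-3.142, -0.001, 3.103]
contact_force: [-0.1, -1.0, -0.1]
opening: 0.6
grasp_force: 0.0
```

```bash
python3 go.py 532.8 19.3 130.5 3.103
```

```text
[-0.0, -0.0004, 0.0001, -0.0064, 0.0018, 0.3928] 98.2
```

Call:
carry_out --pt "0 0 0 -0.004 0.0015 0.1 -0.2" --pt "0 0 0 -0.004 0.0015 0.25 -0.2" --pt "0 0 0 -0.004 0.0015 0.36 -0.2" --pt "0 0 0 -0.004 0.0015 0.394 -0.2" --pt "0 0 0 -0.004 0.0015 0.394 -0.2"

```text
clock: 23.52
eef_pos: [532.9, 19.3, 130.7]
tcp_rot: [-3.142, -0.001, 3.103]
contact_force: [0.6, -0.2, -0.1]
opening: 0.604
grasp_force: 0.0
```

Call:
carry_out --pt "0 0 0 0 0 0 1" --pt "0 0 0 0 0 0 1" --pt "0 0 0 0 0 0 1" --pt "0 0 0 0 0 0 1" --pt "0 0 0 0 0 0 1" --force 80

```text
clock: 24.15
eef_pos: [533.8, 19.1, 131.5]
tcp_rot: [-3.141, 0.001, 3.103]
contact_force: [-1.7, -1.3, 5.4]
opening: 0.085
grasp_force: 78.0
```

```bash
python3 arc.py .02 .04 .06 .08 .1 .14 .18 .22
```

```text
hinge [592.9 230.  131.5] door yaw -0.0382 F [-1.7 -1.3  5.4]
0.02 [0.0, -0.0, 0.0064, 0.017, 0.0043, 0.0]
0.04 [0.0, -0.0, 0.0127, 0.0339, 0.0088, 0.0]
0.06 [0.0, -0.0, 0.0191, 0.0507, 0.0138, 0.0]
0.08 [0.0, -0.0, 0.0255, 0.0674, 0.019, 0.0]
0.1 [-0.0, -0.0, 0.0318, 0.084, 0.0246, 0.0]
0.14 [0.0, -0.0, 0.0446, 0.1169, 0.0368, 0.0]
0.18 [-0.0, -0.0, 0.0573, 0.1492, 0.0503, 0.0]
0.22 [0.0, -0.0, 0.07, 0.181, 0.0651, 0.0]
force in door axes [-1.68 -1.35  5.44] angle est 0.0084
angle from position -0.0038 radius 217.1 grip 0.0854642503437265 77.96215564012527
```

Call:
carry_out --pt "0 0 0.006 0.017 0.004 0 1" --pt "0 0 0.013 0.034 0.009 0 1" --pt "0 0 0.019 0.051 0.014 0 1" --pt "0 0 0.025 0.067 0.019 0 1" --pt "0 0 0.032 0.084 0.025 0 1" --pt "0 0 0.045 0.117 0.037 0 1" --pt "0 0 0.057 0.149 0.05 0 1" --pt "0 0 0.07 0.181 0.065 0 1"

```text
clock: 25.15
eef_pos: [488.3, 36.7, 131.5]
tcp_rot: [-3.141, 0.001, 2.882]
contact_force: [-3.2, -5.8, 11.8]
opening: 0.087
grasp_force: 79.3
```

```bash
python3 arc.py .06 .12 .18 .24 .3 .36 .42 .48
```

```text
hinge [592.4 229.4 131.5] door yaw -0.26 F [-3.2 -5.8 11.8]
0.06 [0.0, -0.0, 0.0191, 0.0507, 0.0138, 0.0]
0.12 [0.0, -0.0, 0.0382, 0.1005, 0.0305, 0.0]
0.18 [0.0, -0.0, 0.0573, 0.1492, 0.0503, 0.0]
0.24 [0.0, -0.0, 0.0764, 0.1967, 0.0729, 0.0]
0.3 [0.0, -0.0, 0.0955, 0.2427, 0.0983, 0.0]
0.36 [0.0, -0.0, 0.1146, 0.2871, 0.1265, 0.0]
0.42 [0.0, -0.0, 0.1337, 0.3297, 0.1572, 0.0]
0.48 [0.0, -0.0, 0.1528, 0.3704, 0.1905, 0.0]
force in door axes [-1.55 -6.43 11.84] angle est 0.2302
angle from position 0.221 radius 217.3 grip 0.08666452284943293 79.33331072330475
```

Call:
carry_out --pt "0 0 0.019 0.051 0.009 -0.004 1" --pt "0 0 0.038 0.1 0.026 -0.006 1" --pt "0 0 0.057 0.149 0.045 -0.006 1" --pt "0 0 0.076 0.197 0.068 -0.006 1" --pt "0 0 0.095 0.243 0.093 -0.006 1" --pt "0 0 0.115 0.287 0.121 -0.006 1" --pt "0 0 0.134 0.33 0.152 -0.006 1" --pt "0 0 0.153 0.37 0.185 -0.006 1"

```text
clock: 26.15
eef_pos: [409.8, 105.8, 131.6]
tcp_rot: [-3.141, -0.001, 2.4]
contact_force: [0.4, 0.5, -6.2]
opening: 0.081
grasp_force: 78.6
```

```bash
python3 arc.py .06 .12 .18 .24 .3 .36 .42 .48
```

```text
hinge [591.3 228.4 131.6] door yaw -0.7417 F [ 0.4  0.5 -6.2]
0.06 [-0.0, -0.0, 0.0191, 0.0507, 0.0138, 0.0]
0.12 [0.0, -0.0, 0.0382, 0.1005, 0.0305, 0.0]
0.18 [0.0, -0.0, 0.0573, 0.1492, 0.0503, 0.0]
0.24 [0.0, -0.0, 0.0764, 0.1967, 0.0729, 0.0]
0.3 [-0.0, -0.0, 0.0955, 0.2427, 0.0983, 0.0]
0.36 [0.0, -0.0, 0.1146, 0.2871, 0.1265, 0.0]
0.42 [-0.0, -0.0, 0.1337, 0.3297, 0.1572, 0.0]
0.48 [0.0, -0.0, 0.1528, 0.3704, 0.1905, 0.0]
force in door axes [-0.07  0.66 -6.17] angle est 0.7119
angle from position 0.7065 radius 218.0 grip 0.08086846224735296 78.57626974582672
```

Call:
carry_out --pt "0 0 0.019 0.051 0.014 0.002 1" --pt "0 0 0.038 0.1 0.03 0.003 1" --pt "0 0 0.057 0.149 0.05 0.003 1" --pt "0 0 0.076 0.197 0.073 0.003 1" --pt "0 0 0.095 0.243 0.098 0.003 1" --pt "0 0 0.115 0.287 0.126 0.003 1" --pt "0 0 0.134 0.33 0.157 0.003 1" --pt "0 0 0.153 0.37 0.19 0.003 1"

```text
clock: 27.15
eef_pos: [372.5, 202.8, 131.5]
tcp_rot: [-3.138, -0.0, 1.919]
contact_force: [-7.0, -0.7, 11.4]
opening: 0.084
grasp_force: 80.8
```

```bash
python3 arc.py .05 .1 .15 .2 .24 .27 .29
```

```text
hinge [590.2 227.6 131.5] door yaw -1.2226 F [-7.  -0.7 11.4]
0.05 [0.0, -0.0, 0.0159, 0.0423, 0.0113, 0.0]
0.1 [0.0, -0.0, 0.0318, 0.084, 0.0246, 0.0]
0.15 [-0.0, -0.0, 0.0477, 0.125, 0.0401, 0.0]
0.2 [0.0, -0.0, 0.0637, 0.1652, 0.0575, 0.0]
0.24 [0.0, -0.0, 0.0764, 0.1967, 0.0729, 0.0]
0.27 [0.0, -0.0, 0.0859, 0.2199, 0.0853, 0.0]
0.29 [0.0, -0.0, 0.0923, 0.2351, 0.0939, 0.0]
force in door axes [-1.71 -6.85 11.38] angle est 1.1928
angle from position 1.187 radius 218.8 grip 0.08381589711418376 80.83595305681229
```

Call:
carry_out --pt "0 0 0.016 0.042 0.007 -0.003 1" --pt "0 0 0.032 0.084 0.02 -0.003 1" --pt "0 0 0.048 0.125 0.035 -0.003 1" --pt "0 0 0.064 0.165 0.052 -0.003 1" --pt "0 0 0.076 0.197 0.068 -0.003 1" --pt "0 0 0.086 0.22 0.08 -0.003 1" --pt "0 0 0.09 0.23 0.086 -0.003 1" --pt "0 0 0.09 0.23 0.086 -0.003 1"

```text
clock: 28.15
eef_pos: [373.5, 264.0, 131.6]
tcp_rot: [-3.139, 0.001, 1.639]
contact_force: [-5.9, 1.0, -0.6]
opening: 0.082
grasp_force: 79.5
```

Call:
carry_out --pt "0 0 0 0 0 0 -0.2" --pt "0 0 0 0 0 0 -0.2" --pt "0 0 0 0 0 0 -0.2" --pt "0 0 0 0 0 0 -0.2" --pt "0 0 0 0 0 -0.1 -0.2" --pt "0 0 0 0 0 -0.25 -0.2" --pt "0 0 0 0 0 -0.45 -0.2" --pt "0 0 0 0 0 -0.55 -0.2"

```text
clock: 29.15
eef_pos: [375.8, 264.9, 272.2]
tcp_rot: [3.139, -0.002, 1.639]
contact_force: [0.2, 0.1, 0.2]
opening: 0.6
grasp_force: 0.0
```

Call:
carry_out --pt "0 0 0 0.2 0 0 -0.2" --pt "0 0 0 0.4 0 0 -0.2" --pt "0 0 0 0.6 0 0 -0.2" --pt "0 0 0 0.8 0 0 -0.2" --pt "0 0 0 0.8 0 0 -0.2" --pt "0 0 0 0.8 0 0 -0.2" --pt "0 0 0 0.8 0 0 -0.2" --pt "0 0 0 0.8 0 0 -0.2"

```text
clock: 30.15
eef_pos: [361.6, 463.0, 269.8]
tcp_rot: [3.141, -0.0, 1.638]
contact_force: [0.3, 0.4, 0.5]
opening: 0.603
grasp_force: 0.0
```

Run:
```python
from fit2 import *
s=r.sense(); print(s["eef_pos"],s["clock"])
t=r.grab_frame("top")[...,::-1].copy(); sc=r.grab_frame("scene")[...,::-1].copy()
o=np.zeros((600,800,3),np.uint8); o[:300,:400]=cv2.resize(t,(400,300)); o[:300,400:]=cv2.resize(sc,(400,300),interpolation=3)
o[300:,:360]=cv2.resize(t[160:260,130:250],(360,300),interpolation=3);o[300:,400:760]=cv2.resize(sc[110:220,120:252],(360,300),interpolation=3)
cv2.imwrite("pics/c7.png",o)
```

```text
[361.61634425 463.03666304 269.78618577] 30.15
```

View pics/c7.png

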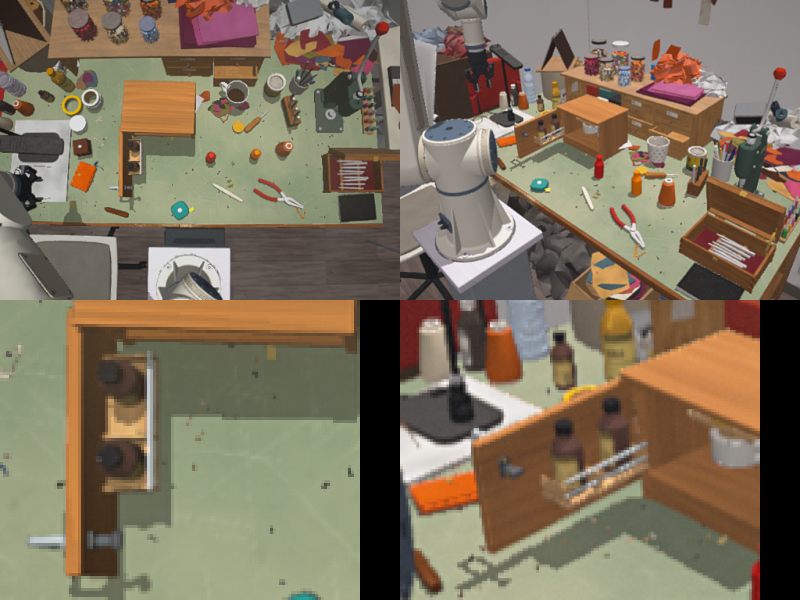

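The door is wide open again, with the brown bottle upright in its place next to the fixed one (scene crop (565,445)). The other things are undisturbed and the arm is clear.

```bash
python3 -c "
from rig import r
print(r.sign_off())"
```

```text
the job is handed in; nothing more can be done
None
```

The job is handed in at about 30 s of the 72 allowed: I stood the brown bottle in the door rack and pushed the door gently home in the catch. It stayed shut by itself with the hand off, and I then pulled it wide open by the handle, with the bottle still standing and the other things left where they lay.

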